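# Walk the spice caddy back and stand the canister in front

## Robot

A 6-joint arm with a two-finger parallel gripper is mounted at the origin on the work surface. World frame = base frame: x ahead of the robot, y to its left, z up, the work surface at z = 0. Lengths are in m, angles in degrees, forces in N, time in s.
With the tool pointing down it reaches from about 0.375 to 0.9 m from the base axis. Payload 3.1 kg.
Tool frame: the origin (TCP) lies between the finger pads; the fingertips stand 19 mm ahead of it and the grasp point (between the pads) is the TCP; z points along the fingers, x is the direction in which the jaws open and shut, and the axes are right-handed (so a half turn about z gives the same grasp; the last joint's range is limited). The gripper opens to 87 mm and grips with 3 to 60 N. Pads are 19 mm wide; open, the fingers measure 117 mm over their backs; the gripper's body (75 mm by 190 mm) begins 51 mm behind the grasp point.
Start: joints at [53.142, 30.224, 82.088, -0, 67.689, -10.227], TCP at [0.28, 0.559, 0.242] pointing down, gripper open.
Joint ranges: [-176.69, 176.69], [-43.24, 126.21], [12.49, 139.97], [-82, 262], [0, 151.66], [-163.58, 163.58]. Speed limits (degrees/s): [159.86, 159.86, 180, 180, 180, 180].

## Interface

Orientations are given as a 3x3 rotation matrix whose columns are the frame's x, y, z axes.
In Python, from rig import read_state, capture, camera_info, hand_in, spot_in, silhouettes gives the robot as it stands.
- The arm moves only by the shell command python3 -m jog 'ROWS'. ROWS is text: rows parted by semicolons, each of 7 numbers parted by spaces: the shift along the tool's x, y, z in m, then the turn, a rotation vector about the tool's x, y, z in degrees, then the opening, from 0 (shut) to 1 (fully open). A call has 1 to 8 rows; each row is the pose to reach, as a shift and turn from the pose commanded when the call began, along the tool's axes at that moment; what a row does not reach only later rows make up. A row lasts 1/8 s, in which the tool goes at most 62.5 mm and 10.7 degrees, less where a joint would pass 70% of its speed; a pose out of reach is approached as far as the arm can. A call with a gripper value outside its range is refused whole. The fingers move at their own pace and stop on an object; the grip force is fixed at half the most. Time passes only in rows, so rows that repeat a pose let the fingers close. It gives the time, the measured TCP pose, the force and the opening at its end, in the units of the state.
- read_state(): the state, without advancing time (a new reading comes with each control period).
- capture(name): name is "side" or "top"; returns (picture, depth): 400x640x3 uint8, red, green, blue; 400x640 float32, m along the optical axis (not along the pixel's ray), 0 where there is no reading.
- camera_info(name): a dict with "vfov" (degrees; the focal length in pixels is half the picture's height over the tangent of half this angle, whatever the lens; pixels are square), "cx", "cy" (the principal point, pixels), "R" (3x3) and "t" (3): a world point X has camera coordinates R X + t. Camera axes: x right, y down, z forward; pixel columns grow to the right and rows downward; lengths in m; the calibration is good to about 2 mm. A picture is of the moment at which its call begins. camera_info takes no time and is no camera call.
- hand_in(): hands the job in, once; it reports no verdict.
Trained networks look in the newest picture that a camera, given by its name, has taken for a name from the list of things; names that differ only in an ending like _2 or _b are one class to them, and where a whole thing is asked for, a point or a joint stands for the part that bears it (a point fixed in the world has none). Each returns a list of dicts, best first, with "score" (0 to 1); they miss things now and then, are a little off and sometimes report something else, mostly with a low value. They report only what shows in the picture. A call takes as long as a camera call. They do not tell look-alikes from the thing itself.
- spot_in(label, camera): "centre" ([x, y, z] in m, in world coordinates, good to about 4 mm: the middle of the surface that is visible of it).
- silhouettes(label, camera): "region" (400x640 bool, what is visible of it).
The state is a dict: "time_s": time; "joint_positions": joint angles; "qvel": joint speeds; "tau": joint torques, N m; "position": TCP position; "tcp_rot": TCP orientation; "force": force on the tool from outside, world axes, zero at the start; "moment": the same for the moment, N m; "opening": opening from 0.0 (shut) to 1.0 (fully open).
Only numpy, scipy, OpenCV 4.12 (cv2) and the standard library are available. Lean on these libraries where they do the work, as an engineer would, in place of code of your own. Each camera call takes 0.05 s, during which the arm holds its last target.

## Task

Make room on the terracotta tray: the full spice caddy is too heavy to lift, so creep it along the tray floor, nudging its two black front corner posts in turn and never letting it slew more than about 15 degrees from square, until its back is flush along the tray's back rim; keep off the flap between the posts. Then take the clear canister with the bamboo knob and set it down upright on the tray floor in the space freed in front of the caddy. Leave the egg cups with the scoop across them and the amber jar as they are.

Things in the scene. Friction and masses are not known exactly. Their poses are not given: they have to be found in the camera images.
- tray: Terracotta-coloured tray, 247 x 316 mm, fixed. x axis from its front rim (nearest the robot) to its back rim, y left, z up. Origin on its underside (on the work surface), mid-lane of the caddy. Floor top at z = 6 mm. Inner rim faces: front x = -135, back x = +100, right y = -122, left y = +182 mm. Rims 6 mm thick, tops at z = 16 (front), 20 (sides), 26 mm (back).
- caddy: Stainless caddy full of jars, about 1.5 kg, loose on the tray floor; 120 deep, 184 wide, 82 mm high. Origin mid-underside, x to its back, y left, z up; front of posts x = -60, back x = +60 mm. Home: back on the tray's back rim, origin at tray x = +40 mm, posts' faces at tray x = -20 mm, 115 mm free in front. Starts 72 to 92 mm short of home, up to 7 degrees askew.
- post_left (a point): Middle of the front face of the caddy's left black post (22 x 22 mm, 82 mm high, centred at caddy y = +81 mm, face 14 mm proud of the steel front), 35 mm above the caddy's underside: the place to push. Roughly 5 to 20 N pushes it; the caddy slides and swings round, the other post coming back a little.
- post_right (a point): The same point on the right black post, centred at caddy y = -81 mm; front face at caddy x = -60 mm, 35 mm above the caddy's underside: the place to push.
- canister: Small clear acrylic canister with pale contents and a bamboo lid with a knob (all one piece), 160 g, loose, standing on the work surface to the left or the right of the tray. Origin at the middle of its underside, z up. Body 54 mm across and 56 mm high, lid 56 mm across from 56 to 64 mm, round knob 24 mm across from 64 to 92 mm.
- eggcup_a: Teal ceramic egg cup, 48 mm across the rim, 48 mm high, loose on the tray's left strip, the nearer one. Origin at the middle of its underside. To be left alone.
- eggcup_b: Matching teal egg cup, behind the first. Origin at the middle of its underside. To be left alone.
- scoop: Bamboo scoop, 180 mm long, 32 mm wide, 16 mm high, lying loose across the two egg cups along the tray's x axis, its underside 54 mm above the work surface. Origin under its middle. To be left alone.
- amber_jar: Amber glass jar with a white cap, 58 mm across, 86 mm high, loose on the work surface on the other side of the tray from the canister. Origin at the middle of its underside. To be left alone.
- flap: The caddy's thin aluminium flap, 116 mm wide and 50 mm high, hinged along its upper edge and hanging between the posts, 10 mm behind their front faces; not to be pushed. Origin at the middle of its hinge line.
Not all that is in view belongs to the job. Several things look just like the canister: the one meant starts farthest to the robot's right.

How it is judged:
By the outcome, as a careful person would: the job done as asked, in the order asked, and still so for the second after the job is handed in, with the robot touching nothing.
It also fails if it takes over 67 s, if anything falls off the work surface, if the arm or the gripper's body presses on something with over 40 N, if the wrist force passes 120 N, or if a joint passes its speed limit or range.

## Working session

There is one attempt and no reset: what is moved stays moved. The work goes in short steps, Python scripts to look and compute and a shell command to move; the robot and the scene stay as the last step left them, time stands still between calls to the robot, and variables do not carry over. Pictures are saved under pics/ and viewed, and the job is handed in when it is done.

```bash
ls; mkdir -p pics
python3 - <<'E'
from rig import *
import cv2,numpy as np
print(read_state())
for c in("top","side"):
    im,d=capture(c); cv2.imwrite(f"pics/{c}0.png",im[:,:,::-1]); np.save(f"pics/{c}0d.npy",d)
    print(camera_info(c))
    for l in ("caddy","post_left","canister","amber_jar","tray","eggcup_a","flap"):
        for s in spot_in(l,c): print(c,l,np.round(s["centre"],3),round(s["score"],2))
E
```

```text
pics
{'time_s': 0.0, 'joint_positions': array([ 5.31403831e+01,  3.02777235e+01,  8.21554366e+01, -3.73769395e-04,
        6.76871639e+01, -1.02272078e+01]), 'qvel': array([ 0.00450693, -0.05800929, -0.01964485,  0.06094221,  0.0211109 ,
       -0.0098359 ]), 'tau': array([ 7.29351359e-04, -4.40046072e+01, -1.76591170e+01,  6.33728877e-02,
        5.83772594e-02, -1.57879476e-04]), 'position': array([0.27972942, 0.55815341, 0.24059016]), 'tcp_rot': array([[ 4.48261273e-01,  8.93901704e-01, -1.25489829e-03],
       [ 8.93900193e-01, -4.48262879e-01, -1.68388418e-03],
       [-2.06775126e-03, -3.66933758e-04, -9.99997795e-01]]), 'force': array([ 0.93614382, -0.00832094,  0.01120021]), 'moment': array([-0.02893174,  0.02922529, -0.02170448]), 'opening': 1.0038989266353782}
{'vfov': 54.46019976739692, 'cx': 320.34969810716217, 'cy': 207.81092981019847, 'R': array([[ 0.09766837, -0.99521616,  0.00238276],
       [-0.97071579, -0.09579142, -0.22030628],
       [ 0.21948062,  0.01920397, -0.97542784]]), 't': array([0.04756026, 0.60178133, 0.92489854])}
top caddy [0.537 0.041 0.072] 0.7
top 
[... 218 characters left out ...]
] 0.64
top eggcup_a [0.661 0.181 0.046] 0.52
top flap [0.494 0.043 0.069] 0.53
top flap [0.512 0.388 0.067] 0.36
{'vfov': 48.906964902073526, 'cx': 324.44473911085544, 'cy': 198.23526183120438, 'R': array([[-0.9657791 , -0.25901716, -0.01344756],
       [-0.19424625,  0.75668243, -0.62425964],
       [ 0.17186949, -0.60028478, -0.78110119]]), 't': array([0.57712781, 0.07359777, 1.08556728])}
side caddy [0.538 0.078 0.072] 0.83
side post_left [0.54  0.078 0.069] 0.78
side canister [0.516 0.412 0.066] 0.85
side amber_jar [ 0.511 -0.284  0.068] 0.65
side tray [0.617 0.109 0.008] 0.61
side eggcup_a [0.56  0.209 0.034] 0.72
side eggcup_a [0.66  0.192 0.04 ] 0.59
side flap [0.491 0.042 0.053] 0.66
```

View pics/top0.png

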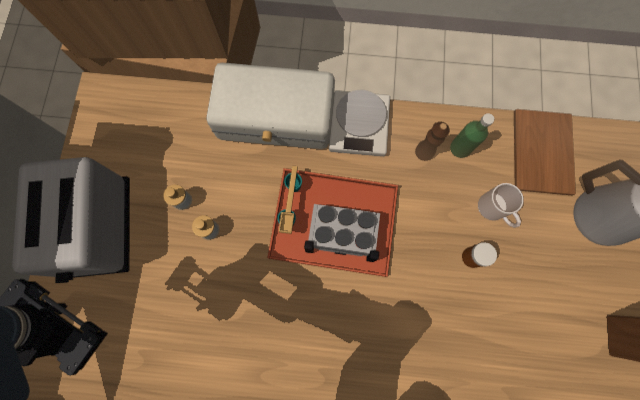

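View pics/side0.png

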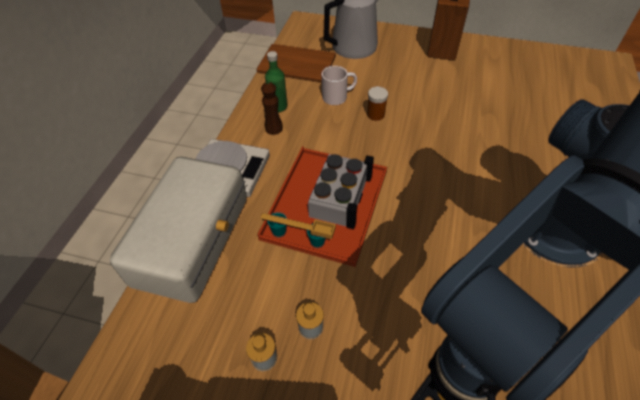

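```bash
cat > h.py <<'E'
from rig import *
import cv2,numpy as np
def cloud(c,d):
    i=camera_info(c); f=200/np.tan(np.radians(i["vfov"]/2))
    v,u=np.mgrid[:400,:640]
    P=np.stack([(u-i["cx"])/f*d,(v-i["cy"])/f*d,d],-1)
    return (P-i["t"])@i["R"]
def proj(c,X):
    i=camera_info(c); f=200/np.tan(np.radians(i["vfov"]/2))
    p=np.asarray(X)@i["R"].T+i["t"]; return p[...,:2]/p[...,2:]*f+[i["cx"],i["cy"]]
E
python3 - <<'E'
from h import *
for c in("top","side"):
    im=cv2.imread(f"pics/{c}0.png"); d=np.load(f"pics/{c}0d.npy"); P=cloud(c,d)
    print(c,"table z",np.median(P[240:330,300:500,2][d[240:330,300:500]>0]), (d==0).mean())
    np.save(f"pics/{c}0P.npy",P)
    hsv=cv2.cvtColor(im,cv2.COLOR_BGR2HSV)
    box=(abs(P[...,0]-.6)<.2)&(abs(P[...,1]-.07)<.25)&(d>0)
    m=box&((hsv[...,0]<9)|(hsv[...,0]>174))&(hsv[...,1]>165)&(P[...,2]<.05)
    m=cv2.morphologyEx(m.astype(np.uint8),cv2.MORPH_OPEN,np.ones((3,3)))>0
    xy=P[m][:,:2].astype(np.float32); r=cv2.minAreaRect(xy); print("tray rect",r, np.round(cv2.boxPoints(r),4).tolist())
    t=box&(P[...,2]>.075)&(P[...,2]<.1)&(P[...,1]<.15)
    xy=P[t][:,:2].astype(np.float32); r=cv2.minAreaRect(xy); print("caddy rect",r,np.round(cv2.boxPoints(r),4).tolist(),np.median(P[t][:,2]))
    for l in("post_left","canister"):
        for s in silhouettes(l,c):
            g=s["region"]&(d>0); print(l,s["score"],g.sum(),np.round(np.percentile(P[g],[2,50,98],axis=0),3).tolist())
im=cv2.imread("pics/top0.png")[155:290,260:410]; cv2.imwrite("pics/z0.png",cv2.resize(im,None,fx=4.4,fy=4.4,interpolation=cv2.INTER_CUBIC))
im=cv2.imread("pics/top0.png")[165:250,150:240]; cv2.imwrite("pics/z1.png",cv2.resize(im,None,fx=5,fy=5,interpolation=cv2.INTER_CUBIC))
E
```

```text
top table z 0.0009559594724299589 0.00388671875
tray rect ((0.5733481049537659, 0.06826910376548767), (0.3134416937828064, 0.2444143295288086), 86.91690063476562) [[0.44290000200271606, -0.08169999718666077], [0.6869000196456909, -0.09480000287294388], [0.7038000226020813, 0.21819999814033508], [0.45969998836517334, 0.2312999963760376]]
caddy rect ((0.635026752948761, -0.020231232047080994), (0.31776130199432373, 0.32795459032058716), 1.9094880819320679) [[0.4708000123500824, 0.13840000331401825], [0.48170000314712524, -0.18940000236034393], [0.7993000149726868, -0.17880000174045563], [0.7883999943733215, 0.14890000224113464]] 0.08733126246777195
post_left 0.59 3153 [[0.484, -0.04, 0.029], [0.537, 0.043, 0.075], [0.596, 0.126, 0.09]]
post_left 0.33 546 [[0.525, 0.173, 0.038], [0.574, 0.188, 0.06], [0.698, 0.205, 0.072]]
canister 0.97 480 [[0.567, 0.459, 0.01], [0.587, 0.475, 0.064], [0.617, 0.505, 0.094]]
canister 0.85 498 [[0.494, 0.372, 0.004], [0.516, 0.39, 0.064], [0.543, 0.422, 0.095]]
side table z 0.0002710445602238776 0.00418359375
tray rect ((0.574654221534729, 0.070121482014
[... 211 characters left out ...]
0529289246, 0.23499999940395355]]
caddy rect ((0.6352497935295105, -0.019553855061531067), (0.3171253502368927, 0.3265964984893799), 2.424978256225586) [[0.4699000120162964, 0.13689999282360077], [0.4837000072002411, -0.18940000236034393], [0.800599992275238, -0.17599999904632568], [0.7868000268936157, 0.15029999613761902]] 0.08551437021976438
post_left 0.92 3344 [[0.482, -0.041, 0.005], [0.539, 0.074, 0.071], [0.603, 0.136, 0.088]]
post_left 0.19 298 [[0.644, 0.165, 0.006], [0.663, 0.194, 0.038], [0.684, 0.208, 0.056]]
canister 0.62 901 [[0.569, 0.462, 0.002], [0.588, 0.494, 0.063], [0.618, 0.512, 0.093]]
canister 0.6 840 [[0.495, 0.374, 0.002], [0.517, 0.409, 0.062], [0.546, 0.425, 0.092]]
```

View pics/z0.png

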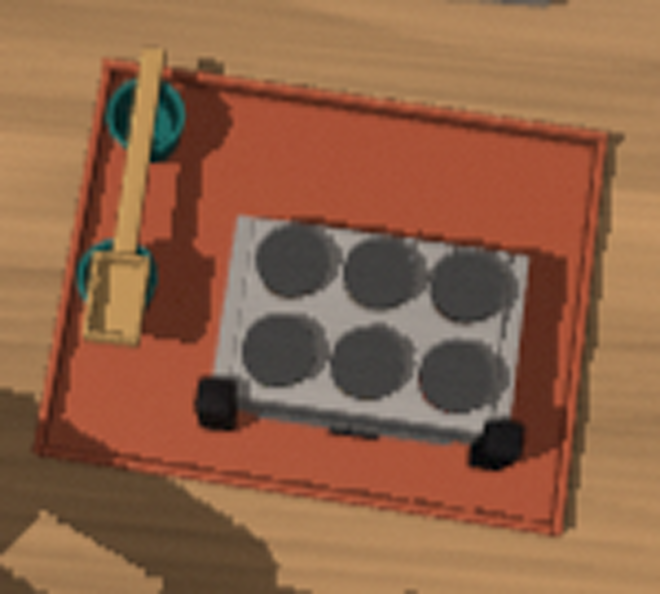

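View pics/z1.png

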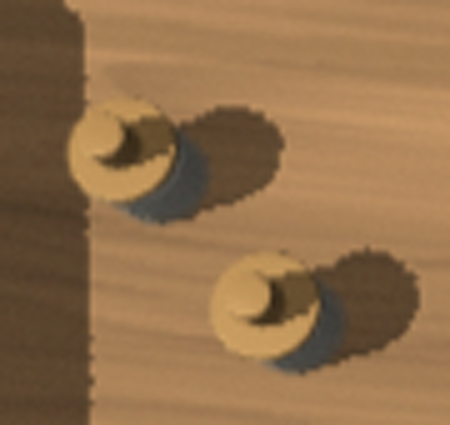

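```bash
cat >> h.py <<'E'
TH=np.radians(-3.15); TR=np.array([[np.cos(TH),-np.sin(TH)],[np.sin(TH),np.cos(TH)]]); TO=np.array([.590,.038])
def totray(xy): return (np.asarray(xy)-TO)@TR
def toworld(xy): return TR@np.asarray(xy)+TO
from scipy.optimize import minimize
def caddy(c,P,d,im,v=True):
    # fit of the caddy outline (posts incl.) to upper-surface points, in tray frame
    Q=totray(P[...,:2])
    t=(d>0)&(P[...,2]>.076)&(P[...,2]<.1)&(abs(Q[...,1])<.135)&(Q[...,0]>-.14)&(Q[...,0]<.11)
    n,lab,st,_=cv2.connectedComponentsWithStats(t.astype(np.uint8))
    if n>1: t=lab==1+np.argmax(st[1:,4])
    q=Q[t]
    def cost(p):
        a=np.radians(p[2]); R=np.array([[np.cos(a),-np.sin(a)],[np.sin(a),np.cos(a)]])
        l=(q-p[:2]/1e3)@R*1e3
        ox=np.maximum(np.where(abs(l[:,1])>70,-60-l[:,0],-46-l[:,0]),l[:,0]-60); oy=abs(l[:,1])-92
        o=np.maximum(np.maximum(ox,oy),0); return np.minimum(o,6).sum()
    # grid render fit: IoU
    g=np.stack(np.meshgrid(np.arange(-160,130,2.),np.arange(-140,140,2.),indexing="ij"),-1)
    occ=np.zeros(g.shape[:2],np.uint8); k=np.round((q*1e3-[-160,-140])/2).astype(int)
    k=k[(k>=0).all(1)&(k[:,0]<occ.shape[0])&(k[:,1]<occ.shape[1])]; occ[k[:,0],k[:,1]]=1
    occ=cv2.morphologyEx(occ,cv2.MORPH_CLOSE,np.ones((5,5)))
    def c2(p):
        a=np.radians(p[2]); R=np.array([[np.cos(a),-np.sin(a)],[np.sin(a),np.cos(a)]])
        l=(g-p[:2])@R; s=lambda z:1/(1+np.exp(-z/1.5))
        b=s(l[...,0]+46)*s(60-l[...,0])*s(92-abs(l[...,1]))
        po=s(l[...,0]+60)*s(-38-l[...,0])*s(92-abs(l[...,1]))*s(abs(l[...,1])-70)
        return ((np.maximum(b,po)-occ)**2).sum()
    m=np.argwhere(occ).mean(0)*2+[-160,-140]
    best=min((minimize(c2,[m[0],m[1],a],method="Nelder-Mead",options=dict(initial_simplex=[[m[0],m[1],a],[m[0]+8,m[1],a],[m[0],m[1]+8,a],[m[0],m[1],a+5]])) for a in(-8,-3,3,8)),key=lambda r:r.fun)
    return best.x,best.fun,q.shape
def posts(p):
    a=np.radians(p[2]); R=np.array([[np.cos(a),-np.sin(a)],[np.sin(a),np.cos(a)]])
    return [p[:2]+R@[-60,y] for y in (81,-81)]
def look(tag,cams=("top","side")):
    for c in cams:
        im,d=capture(c); cv2.imwrite(f"pics/{c}{tag}.png",im[:,:,::-1]); P=cloud(c,d)
        p,f,n=caddy(c,P,d,im); L,R=posts(p)
        print(c,"caddy tray mm/deg",np.round(p,1),"err",round(f,1),n,"L",np.round(L,1),"R",np.round(R,1),"world L",np.round(toworld(L/1e3),4),"R",np.round(toworld(R/1e3),4))
def crop(tag,c,x0,y0,x1,y1):
    im=cv2.imread(f"pics/{c}{tag}.png")[y0:y1,x0:x1]; s=min(800/(x1-x0),600/(y1-y0)); cv2.imwrite(f"pics/{c}{tag}z.png",cv2.resize(im,None,fx=s,fy=s,interpolation=cv2.INTER_CUBIC))
E
python3 - <<'E'
from h import *
for c in("top","side"):
    im=cv2.imread(f"pics/{c}0.png"); d=np.load(f"pics/{c}0d.npy"); P=np.load(f"pics/{c}0P.npy")
    p,f,n=caddy(c,P,d,im); print(c,np.round(p,1),f,n,[np.round(x,1) for x in posts(p)])
    # tray rim: inner faces profile - high points
    Q=totray(P[...,:2])*1e3
    for nm,a,lo,hi,zl in(("back",0,85,120,.018),("front",0,-155,-125,.0115),("right",1,-140,-110,.014),("left",1,170,200,.014)):
        o=Q[...,1-a]; m=(Q[...,a]>lo)&(Q[...,a]<hi)&(P[...,2]>zl)&(P[...,2]<.03)&(d>0)
        for r0,r1 in((-100,-30),(-30,30),(30,80)) :
            k=m&(o>r0)&(o<r1); print(nm,r0,k.sum(),np.round(np.percentile(Q[k][:,a],[5,50,95]),1) if k.sum()>5 else "")
    z=(d>0)&(P[...,2]>.066)&(P[...,2]<.1)&(abs(P[...,0]-.514)<.045)&(abs(P[...,1]-.385)<.045)
    kn=z&(P[...,2]>.085); print("knob",P[kn].mean(0),kn.sum()); li=(d>0)&(abs(P[...,2]-.0635)<.007)&(abs(P[...,0]-.514)<.045)&(abs(P[...,1]-.385)<.045); print("lid",P[li].min(0),P[li].max(0))
E
```

```text
top [ 3.000e-01 -3.506e+02  2.980e+01] 332.0 (229, 2) [array([ -92. , -310.1]), array([ -11.5, -450.7])]
back -100 71 [ 99.7 102.  105.2]
back -30 61 [100.  102.2 106.5]
back 30 51 [100.1 101.9 105.7]
front -100 65 [-140.4 -137.7 -134.8]
front -30 58 [-140.4 -137.8 -134.8]
front 30 45 [-140.4 -137.9 -135. ]
right -100 70 [-127.9 -124.7 -122.2]
right -30 58 [-127.6 -124.4 -122. ]
right 30 47 [-127.8 -124.6 -122.1]
left -100 64 [181.6 184.1 187.1]
left -30 55 [181.7 184.1 187. ]
left 30 45 [181.6 184.3 187.2]
knob [0.51998291 0.39764404 0.09225476] 76
lid [0.49280896 0.37135335 0.05696236] [0.54794911 0.42650852 0.07033554]
side [-66.2  -5.8   4.1] 3732.9431868936936 (601, 2) [array([-131.8,   70.7]), array([-120.3,  -90.9])]
back -100 52 [100.3 102.7 105.5]
back -30 53 [100.7 102.8 106.3]
back 30 47 [100.6 102.2 106. ]
front -100 46 [-139.6 -137.2 -134.4]
front -30 43 [-139.8 -137.  -134.3]
front 30 40 [-139.7 -137.2 -134. ]
right -100 1 
right -30 4 
right 30 43 [-128.2 -123.6 -120.3]
left -100 99 [170.6 185.4 188.4]
left -30 78 [181.5 186.  188.4]
left 30 74 [170.6 184.9 188.1]
knob [0.52115254 0.39976257 0.09033646] 117
lid [0.49393959 0.3698162  0.0571699 ] [0.5485218  0.42613244 0.07046922]
```

```bash
sed -i 's/P\[...,2\]>.076)/P[...,2]>.03)/; s/np.ones((5,5)))$/np.ones((9,9)))/' h.py
python3 - <<'E'
from h import *
for c in("top","side"):
    im=cv2.imread(f"pics/{c}0.png"); d=np.load(f"pics/{c}0d.npy"); P=np.load(f"pics/{c}0P.npy")
    p,f,n=caddy(c,P,d,im); print(c,np.round(p,1),f,n,[np.round(x,1) for x in posts(p)],[np.round(toworld(x/1e3),4) for x in posts(p)])
s=read_state()
E
```

```text
top [-51.4   1.8   0.3] 381.4166404942212 (3129, 2) [array([-111.9,   82.5]), array([-111. ,  -79.5])] [array([0.4828, 0.1265]), array([ 0.4748, -0.0353])]
side [-51.1   3.1   0.3] 535.3524338951346 (2959, 2) [array([-111.5,   83.8]), array([-110.7,  -78.2])] [array([0.4833, 0.1278]), array([ 0.4751, -0.034 ])]
```

```bash
cat >> h.py <<'E'
from scipy.spatial.transform import Rotation as Ro
def goal(tx,ty,z,tilt=0,yaw=0): # tray coords (m) -> pose; tilt leans tips forward
    w=toworld([tx,ty]); B=np.array([[0,1,0],[1,0,0],[0,0,-1.]]).T
    Rz=Ro.from_euler("z",np.degrees(TH)+yaw,degrees=True).as_matrix()
    return np.r_[w,z],Rz@B@Ro.from_euler("x",-tilt,degrees=True).as_matrix()
def row(p0,R0,p1,R1):
    return np.round(R0.T@(np.array(p1)-p0),4),np.round(Ro.from_matrix(R0.T@R1).as_rotvec(degrees=True),2)
E
python3 - <<'E'
from h import *
s=read_state()
p0=np.array([.28,.559,.242]);a=np.radians(63.37);R0=np.array([[np.cos(a),np.sin(a),0],[np.sin(a),-np.cos(a),0],[0,0,-1]])
g=goal(-.155,.084,.2); print(g,row(p0,R0,*g))
g2=goal(-.155,.084,.055,12); print(row(*g,*g2))
E
```

```text
(array([0.43985001, 0.13039036, 0.2       ]), array([[ 0.05495018,  0.9984891 ,  0.        ],
       [ 0.9984891 , -0.05495018,  0.        ],
       [ 0.        ,  0.        , -1.        ]])) (array([-0.3115,  0.335 ,  0.042 ]), array([  0.  ,   0.  , -23.48]))
(array([0.   , 0.   , 0.145]), array([-12.,   0.,   0.]))
```

```bash
python3 -m jog '-0.040 0.043 0 0 0 -4 0; -0.08 0.085 0.01 0 0 -8 0; -0.12 0.128 0.02 0 0 -12 0; -0.16 0.17 0.03 0 0 -15 0; -0.20 0.212 0.042 0 0 -18 0; -0.24 0.255 0.042 0 0 -21 0; -0.28 0.3 0.042 0 0 -23.5 0; -0.3115 0.335 0.042 0 0 -23.5 0'
```

```text
time_s: 2.0
position: [0.441, 0.1279, 0.1998]
tcp_rot: [[0.056, 0.998, 0.001], [0.998, -0.056, -0.0], [0.0, 0.001, -1.0]]
force: [0.5, -0.4, 0.6]
opening: 0.173
```

```bash
python3 -m jog '0 0 0.05 -5 0 0 0; 0 0 0.10 -9 0 0 0; 0 0 0.145 -12 0 0 0; 0 0 0.145 -12 0 0 0'
python3 - <<'E'
from h import *
s=read_state(); print(totray(s["position"][:2]),s["position"],s["tcp_rot"].round(3)); look(1); crop(1,"side",230,120,430,290)
E
```

```text
time_s: 2.5
position: [0.4366, 0.1297, 0.0513]
tcp_rot: [[0.054, 0.979, 0.197], [0.999, -0.053, -0.012], [-0.002, 0.197, -0.98]]
force: [-0.3, -0.3, 1.1]
opening: 0.006
[-0.15816743  0.08316677] [0.43664157 0.12973244 0.05129907] [[ 0.054  0.979  0.197]
 [ 0.999 -0.053 -0.012]
 [-0.002  0.197 -0.98 ]]
top caddy tray mm/deg [-51.4   1.6   0.3] err 390.5 (3127, 2) L [-111.8   82.3] R [-111.   -79.7] world L [0.4829 0.1263] R [ 0.4748 -0.0355]
side caddy tray mm/deg [-51.5   3.3   0.2] err 537.2 (2954, 2) L [-111.8   84.1] R [-111.2  -77.9] world L [0.483  0.1281] R [ 0.4747 -0.0337]
```

View pics/side1z.png

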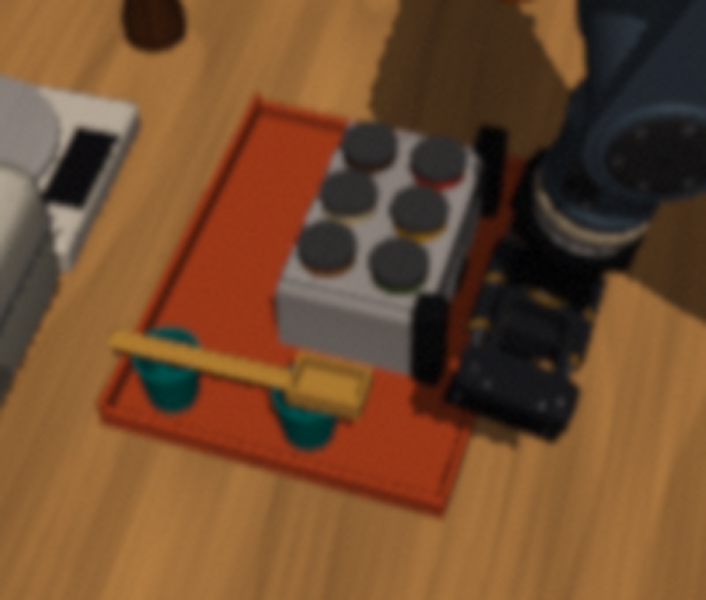

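```bash
python3 -m jog '0 0.0255 0 0 0 0 0; 0 0.0333 0.0019 0 0 0 0; 0 0.039 0.003 0 0 0 0; 0 0.045 0.0044 0 0 0 0; 0 0.052 0.0058 0 0 0 0; 0 0.052 0.0058 0 0 0 0'
python3 - <<'E'
from h import *
s=read_state(); print(totray(s["position"][:2]),s["position"],s["force"]); look(2)
E
```

```text
time_s: 3.35
position: [0.4888, 0.128, 0.061]
tcp_rot: [[0.054, 0.978, 0.203], [0.999, -0.053, -0.011], [-0.0, 0.203, -0.979]]
force: [-4.8, 4.7, -1.1]
opening: 0.003
[-0.10599444  0.08426197] [0.48879592 0.12795908 0.06104582] [-4.83349569  4.74256027 -1.13406057]
top caddy tray mm/deg [-39.   -3.9  -8.6] err 475.3 (2818, 2) L [-86.2  85.2] R [-110.5  -75. ] world L [0.5086 0.1278] R [ 0.4756 -0.0308]
side caddy tray mm/deg [-34.6  -0.1  -6.4] err 1126.2 (2126, 2) L [-85.3  87.1] R [-103.2  -73.9] world L [0.5096 0.1296] R [ 0.4829 -0.0302]
```

```bash
python3 -m jog '0 -0.05 -0.0065 0 0 0 0; -0.054 -0.05 -0.0065 0 0 0 0; -0.108 -0.05 -0.0065 0 0 0 0; -0.161 -0.05 -0.0065 0 0 0 0; -0.161 -0.0302 -0.0023 0 0 0 0; -0.161 -0.0302 -0.0023 0 0 0 0' && python3 -m jog '0 0.008 0.0017 0 0 0 0; 0 0.0156 0.0033 0 0 0 0; 0 0.0235 0.005 0 0 0 0; 0 0.031 0.0067 0 0 0 0; 0 0.0385 0.0083 0 0 0 0; 0 0.045 0.0096 0 0 0 0;0 0.045 0.0096 0 0 0 0'
python3 - <<'E'
from h import *
s=read_state(); print(totray(s["position"][:2]),s["position"],s["force"]); look(3); crop(3,"top",250,150,420,290)
E
```

```text
time_s: 4.2
position: [0.4579, -0.0366, 0.0581]
tcp_rot: [[0.061, 0.974, 0.217], [0.998, -0.059, -0.017], [-0.003, 0.218, -0.976]]
force: [0.0, 0.0, -0.7]
opening: 0.004
time_s: 5.08
position: [0.4964, -0.0327, 0.0564]
tcp_rot: [[0.052, 0.978, 0.203], [0.999, -0.052, -0.009], [0.002, 0.203, -0.979]]
force: [-4.9, -3.1, -1.4]
opening: 0.006
[-0.08961833 -0.07569908] [ 0.4963574  -0.03266016  0.05640778] [-4.88342599 -3.11761645 -1.39328893]
top caddy tray mm/deg [ 107.2 -269.5   65.3] err 17.0 (10, 2) L [   8.5 -290.2] R [ 155.7 -357.8] world L [ 0.5826 -0.2522] R [ 0.7258 -0.3278]
side caddy tray mm/deg [-21.9   9.1   5.1] err 594.2 (2725, 2) L [-88.8  84.5] R [-74.5 -76.9] world L [0.506  0.1272] R [ 0.5114 -0.0347]
```

View pics/top3z.png

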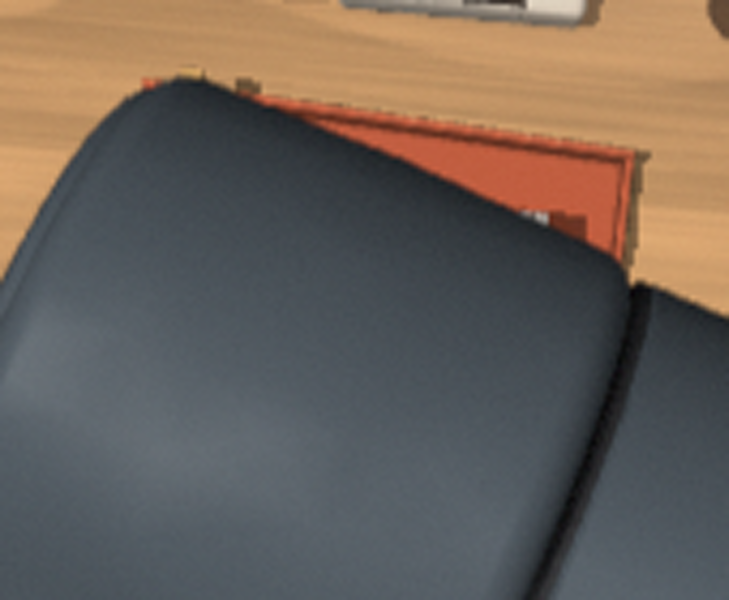

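```bash
python3 -m jog '0 -0.0372 -0.0079 0 0 0 0; 0.054 -0.0372 -0.0079 0 0 0 0; 0.108 -0.0372 -0.0079 0 0 0 0; 0.160 -0.0372 -0.0079 0 0 0 0; 0.160 -0.0245 -0.0052 0 0 0 0; 0.160 -0.0245 -0.0052 0 0 0 0' && python3 -m jog '0 0.008 0.0017 0 0 0 0; 0 0.0156 0.0033 0 0 0 0; 0 0.0235 0.005 0 0 0 0; 0 0.031 0.0067 0 0 0 0; 0 0.0385 0.0083 0 0 0 0; 0 0.042 0.0089 0 0 0 0;0 0.042 0.0089 0 0 0 0'
python3 - <<'E'
from h import *
s=read_state(); print(totray(s["position"][:2]),s["position"],s["force"]); look(4); crop(4,"side",230,120,430,290)
E
```

```text
time_s: 5.92
position: [0.4847, 0.1276, 0.057]
tcp_rot: [[0.052, 0.976, 0.212], [0.999, -0.051, -0.011], [0.0, 0.212, -0.977]]
force: [0.6, -0.5, 0.1]
opening: 0.004
time_s: 6.8
position: [0.5208, 0.1235, 0.0541]
tcp_rot: [[0.058, 0.979, 0.196], [0.998, -0.056, -0.012], [-0.0, 0.197, -0.98]]
force: [-5.5, 5.4, 0.7]
opening: 0.005
[-0.07378223  0.08154226] [0.52081001 0.12347341 0.05407662] [-5.53373522  5.43087432  0.66845153]
top caddy tray mm/deg [-3.9 -1.5 -7.3] err 523.2 (2699, 2) L [-53.1  86.5] R [-73.8 -74.2] world L [0.5417 0.1273] R [ 0.5123 -0.032 ]
side caddy tray mm/deg [ 0.   1.2 -4.3] err 1186.5 (2055, 2) L [-53.7  86.5] R [-65.9 -75. ] world L [0.5411 0.1273] R [ 0.5201 -0.0333]
```

View pics/side4z.png

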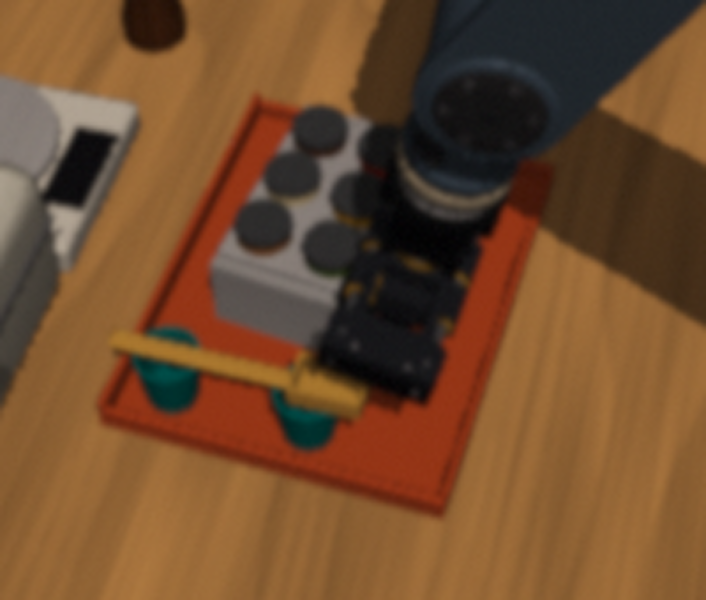

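```bash
python3 -m jog '0 -0.0392 -0.0083 0 0 0 0; -0.054 -0.0392 -0.0083 0 0 0 0; -0.108 -0.0392 -0.0083 0 0 0 0; -0.158 -0.0392 -0.0083 0 0 0 0; -0.158 -0.025 -0.0053 0 0 0 0; -0.158 -0.025 -0.0053 0 0 0 0' && python3 -m jog '0 0.008 0.0017 0 0 0 0; 0 0.0156 0.0033 0 0 0 0; 0 0.0235 0.005 0 0 0 0; 0 0.031 0.0067 0 0 0 0; 0 0.0385 0.0083 0 0 0 0; 0 0.0485 0.0103 0 0 0 0;0 0.0485 0.0103 0 0 0 0'
python3 - <<'E'
from h import *
s=read_state(); print(totray(s["position"][:2]),s["position"],s["force"]); look(5); crop(5,"side",230,120,430,290)
E
```

```text
time_s: 7.65
position: [0.4929, -0.0347, 0.0558]
tcp_rot: [[0.059, 0.976, 0.21], [0.998, -0.057, -0.013], [-0.001, 0.21, -0.978]]
force: [-0.3, 0.2, -0.0]
opening: 0.008
time_s: 8.52
position: [0.539, -0.0333, 0.0547]
tcp_rot: [[0.053, 0.978, 0.203], [0.999, -0.052, -0.009], [0.001, 0.203, -0.979]]
force: [-4.1, -1.2, -2.8]
opening: 0.002
[-0.04702913 -0.0740235 ] [ 0.53897432 -0.0333274   0.05471537] [-4.07290787 -1.21378512 -2.80221099]
top caddy tray mm/deg [ 228.7 -136.9  -35.2] err 523.0 (259, 2) L [226.4 -36.1] R [ 132.9 -168.4] world L [ 0.814  -0.0105] R [ 0.7135 -0.1375]
side caddy tray mm/deg [14.3 12.   9.2] err 692.0 (2630, 2) L [-57.9  82.4] R [-32.  -77.5] world L [0.5367 0.1234] R [ 0.5538 -0.0377]
```

View pics/side5z.png

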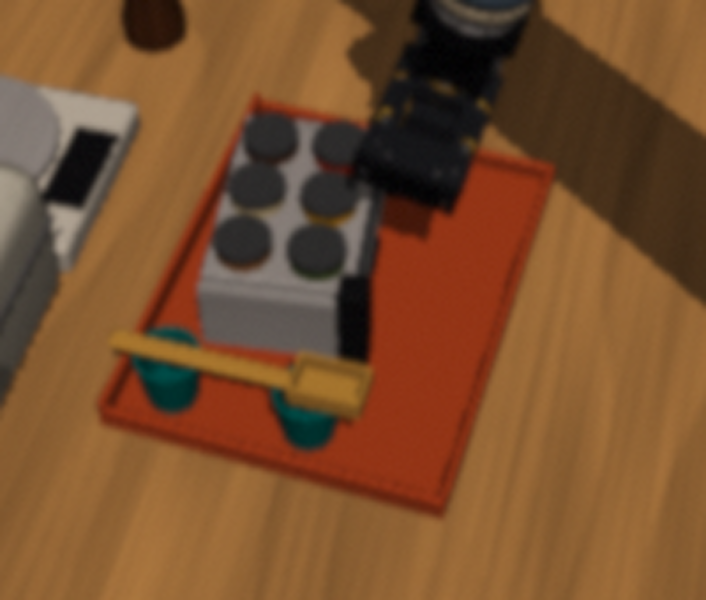

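```bash
python3 -m jog '0 -0.0430 -0.0091 0 0 0 0; 0.054 -0.0430 -0.0091 0 0 0 0; 0.108 -0.0430 -0.0091 0 0 0 0; 0.156 -0.0430 -0.0091 0 0 0 0; 0.156 -0.031 -0.0066 0 0 0 0; 0.156 -0.031 -0.0066 0 0 0 0' && python3 -m jog '0 0.008 0.0017 0 0 0 0; 0 0.0156 0.0033 0 0 0 0; 0 0.0235 0.005 0 0 0 0; 0 0.030 0.0064 0 0 0 0; 0 0.036 0.0077 0 0 0 0; 0 0.036 0.0077 0 0 0 0'
python3 - <<'E'
from h import *
s=read_state(); print(totray(s["position"][:2]),s["position"],s["force"]); look(6); crop(6,"top",250,150,420,290)
E
```

```text
time_s: 9.38
position: [0.5203, 0.1232, 0.0563]
tcp_rot: [[0.054, 0.976, 0.212], [0.999, -0.053, -0.011], [0.001, 0.212, -0.977]]
force: [0.1, 0.5, 0.9]
opening: 0.006
time_s: 10.12
position: [0.5502, 0.1198, 0.0539]
tcp_rot: [[0.057, 0.979, 0.197], [0.998, -0.056, -0.011], [-0.0, 0.197, -0.98]]
force: [-5.4, 3.5, -0.7]
opening: 0.004
[-0.04420973  0.07953619] [0.5502276  0.11984535 0.05393804] [-5.41732441  3.51158626 -0.69192182]
top caddy tray mm/deg [31.5  2.  -3.6] err 651.7 (2583, 2) L [-23.3  86.6] R [-33.4 -75.1] world L [0.5715 0.1257] R [ 0.5525 -0.0352]
side caddy tray mm/deg [35.   5.2 -0.7] err 1111.5 (2077, 2) L [-24.   86.9] R [-26.  -75.1] world L [0.5708 0.1261] R [ 0.5599 -0.0356]
```

View pics/top6z.png

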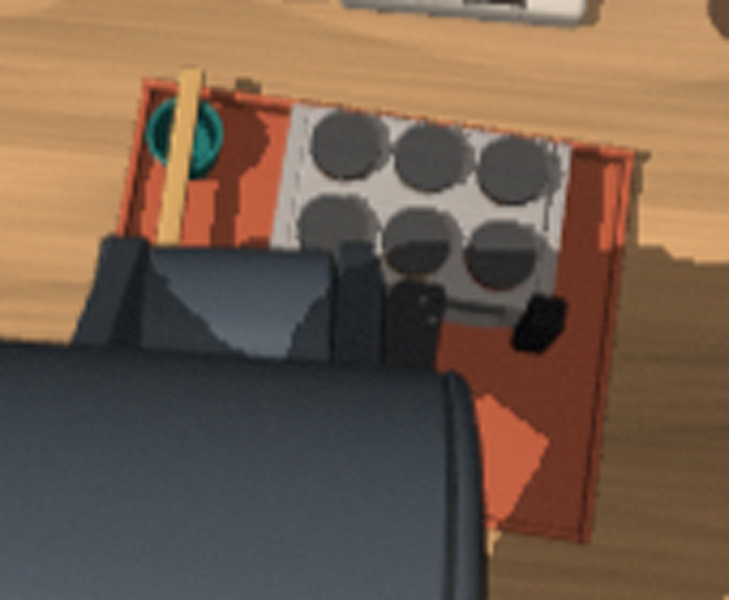

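```bash
python3 -m jog '0 -0.0260 -0.0055 0 0 0 0; -0.054 -0.0260 -0.0055 0 0 0 0; -0.108 -0.0260 -0.0055 0 0 0 0; -0.155 -0.0260 -0.0055 0 0 0 0; -0.155 -0.012 -0.0026 0 0 0 0; -0.155 -0.012 -0.0026 0 0 0 0' && python3 -m jog '0 0.006 0.0013 0 0 0 0; 0 0.012 0.0026 0 0 0 0; 0 0.016 0.0034 0 0 0 0; 0 0.019 0.0040 0 0 0 0; 0 0.019 0.0040 0 0 0 0'
python3 - <<'E'
from h import *
s=read_state(); print(totray(s["position"][:2]),s["position"],s["force"]); look(7,("side",)); crop(7,"side",230,120,430,290)
E
```

```text
time_s: 10.98
position: [0.5356, -0.0349, 0.0559]
tcp_rot: [[0.057, 0.976, 0.21], [0.998, -0.056, -0.013], [-0.001, 0.21, -0.978]]
force: [-0.6, 0.9, -0.0]
opening: 0.006
time_s: 11.6
position: [0.5487, -0.0323, 0.0545]
tcp_rot: [[0.052, 0.979, 0.198], [0.999, -0.051, -0.008], [0.002, 0.198, -0.98]]
force: [-8.0, -4.6, 2.6]
opening: 0.008
[-0.03734171 -0.07249187] [ 0.54873127 -0.03233041  0.05453823] [-8.0372321  -4.63992831  2.6075151 ]
side caddy tray mm/deg [30.8  6.5  1.7] err 815.5 (2618, 2) L [-31.6  85.7] R [-26.8 -76.3] world L [0.5632 0.1253] R [ 0.559  -0.0367]
```

```bash
python3 -m jog '0 0.003 0.0006 0 0 0 0; 0 0.006 0.0013 0 0 0 0; 0 0.006 0.0013 0 0 0 0'
python3 - <<'E'
from h import *
s=read_state(); print(totray(s["position"][:2]),s["position"],s["force"]); look(8,("side",)); crop(8,"side",230,120,430,290)
E
```

```text
time_s: 12.02
position: [0.5523, -0.0322, 0.0542]
tcp_rot: [[0.051, 0.98, 0.193], [0.999, -0.051, -0.007], [0.003, 0.193, -0.981]]
force: [-13.5, -6.1, 6.0]
opening: 0.006
[-0.03374955 -0.07219854] [ 0.55233412 -0.03223492  0.05416711] [-13.48077714  -6.08509404   5.9805907 ]
side caddy tray mm/deg [33.6  7.6  3.4] err 756.3 (2607, 2) L [-31.1  84.9] R [-21.5 -76.8] world L [0.5636 0.1245] R [ 0.5643 -0.0375]
```

View pics/side8z.png

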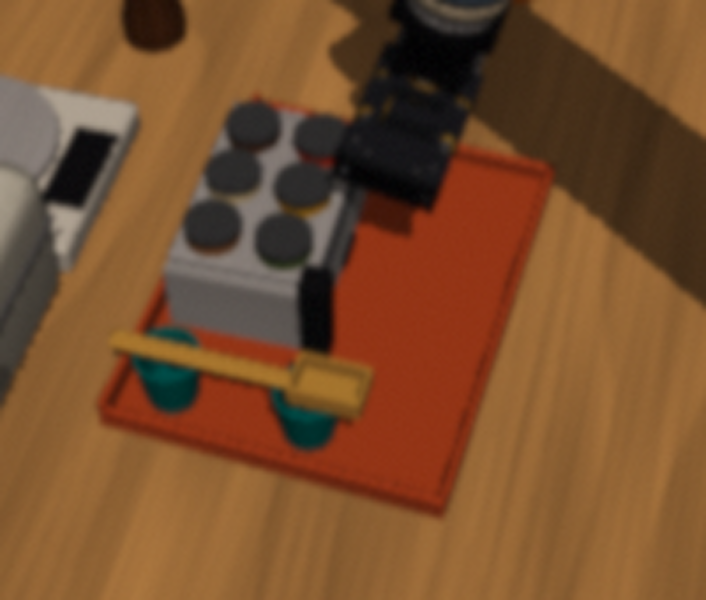

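```bash
python3 -m jog '0 -0.0362 -0.0077 0 0 0 0; 0.054 -0.0362 -0.0077 0 0 0 0; 0.108 -0.0362 -0.0077 0 0 0 0; 0.155 -0.0362 -0.0077 0 0 0 0; 0.155 -0.021 -0.0045 0 0 0 0; 0.155 -0.021 -0.0045 0 0 0 0' && python3 -m jog '0 0.006 0.0013 0 0 0 0; 0 0.011 0.0023 0 0 0 0; 0 0.014 0.003 0 0 0 0; 0 0.016 0.0034 0 0 0 0; 0 0.016 0.0034 0 0 0 0'
python3 - <<'E'
from h import *
s=read_state(); print(totray(s["position"][:2]),s["position"],s["force"]); look(9); crop(9,"top",250,150,420,290)
E
```

```text
time_s: 12.82
position: [0.5484, 0.122, 0.056]
tcp_rot: [[0.053, 0.976, 0.211], [0.999, -0.051, -0.011], [0.0, 0.211, -0.977]]
force: [-0.4, -0.6, -0.7]
opening: 0.004
time_s: 13.45
position: [0.556, 0.1199, 0.054]
tcp_rot: [[0.057, 0.98, 0.193], [0.998, -0.056, -0.011], [-0.0, 0.193, -0.981]]
force: [-8.2, 5.5, 3.5]
opening: 0.006
[-0.03840752  0.07994153] [0.55604331 0.11993124 0.05399437] [-8.23617406  5.53749468  3.45425236]
top caddy tray mm/deg [38.8  3.2 -1. ] err 706.1 (2547, 2) L [-19.7  85.3] R [-22.7 -76.7] world L [0.575  0.1242] R [ 0.5631 -0.0374]
side caddy tray mm/deg [42.4  6.6  1.1] err 1097.4 (2074, 2) L [-19.2  86.4] R [-16.  -75.6] world L [0.5756 0.1253] R [ 0.5698 -0.0366]
```

View pics/top9z.png

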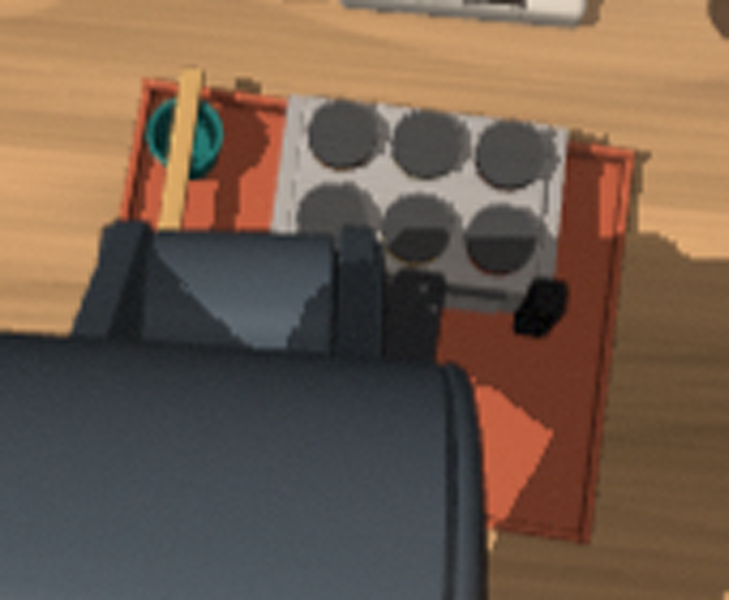

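```bash
python3 -m jog '0 -0.02 -0.0042 0 0 0 0; -0.054 -0.02 -0.0042 0 0 0 0; -0.108 -0.02 -0.0042 0 0 0 0; -0.153 -0.02 -0.0042 0 0 0 0; -0.153 -0.007 -0.0015 0 0 0 0; -0.153 -0.003 -0.0006 0 0 0 0; -0.153 0 0 0 0 0 0; -0.153 0.002 0.0004 0 0 0 0'
python3 - <<'E'
from h import *
s=read_state(); print(totray(s["position"][:2]),s["position"],s["force"]); look(10,("side",))
E
```

```text
time_s: 14.55
position: [0.552, -0.0305, 0.0546]
tcp_rot: [[0.052, 0.979, 0.198], [0.999, -0.051, -0.008], [0.002, 0.198, -0.98]]
force: [-10.7, -5.7, 5.0]
opening: 0.004
[-0.03413156 -0.07046013] [ 0.55204821 -0.03047813  0.05464557] [-10.66691976  -5.67838075   5.02276733]
side caddy tray mm/deg [34.8  6.6  1.2] err 732.5 (2608, 2) L [-26.9  86.4] R [-23.5 -75.6] world L [0.5679 0.1257] R [ 0.5623 -0.0362]
```

```bash
python3 -m jog '0 -0.0587 -0.0125 0 0 0 0; 0 -0.05 -0.06 4 0 0 0; 0 -0.04 -0.115 8 0 0 0.3; 0.06 -0.03 -0.14 12 0 0 0.6; 0.12 -0.03 -0.14 12 0 0 1; 0.18 -0.03 -0.14 12 0 0 1; 0.24 -0.03 -0.14 12 0 0 1; 0.30 -0.03 -0.14 12 0 0 1'
python3 - <<'E'
from h import *
s=read_state(); print(totray(s["position"][:2]),s["position"],s["tcp_rot"].round(3)); look(11); crop(11,"top",250,150,420,290);crop(11,"side",230,120,430,290)
E
```

```text
time_s: 15.6
position: [0.5136, 0.2739, 0.1865]
tcp_rot: [[0.052, 0.999, 0.001], [0.999, -0.052, 0.0], [0.0, 0.001, -1.0]]
force: [0.6, -0.6, 0.1]
opening: 0.604
[-0.08928047  0.23130497] [0.51356468 0.27386147 0.18653343] [[ 0.052  0.999  0.001]
 [ 0.999 -0.052  0.   ]
 [ 0.     0.001 -1.   ]]
top caddy tray mm/deg [35.4  4.6  1.3] err 382.2 (3049, 2) L [-26.4  84.2] R [-22.6 -77.8] world L [0.5682 0.1235] R [ 0.5631 -0.0384]
side caddy tray mm/deg [127.5  60.4 -72. ] err 1290.4 (1315, 2) L [186.  142.5] R [31.9 92.4] world L [0.7835 0.1701] R [0.627  0.1285]
```

View pics/top11z.png

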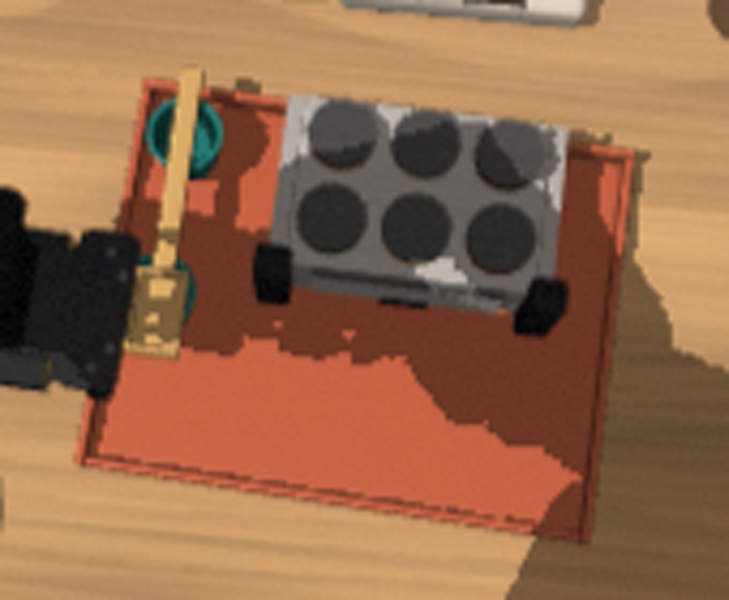

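View pics/side11z.png

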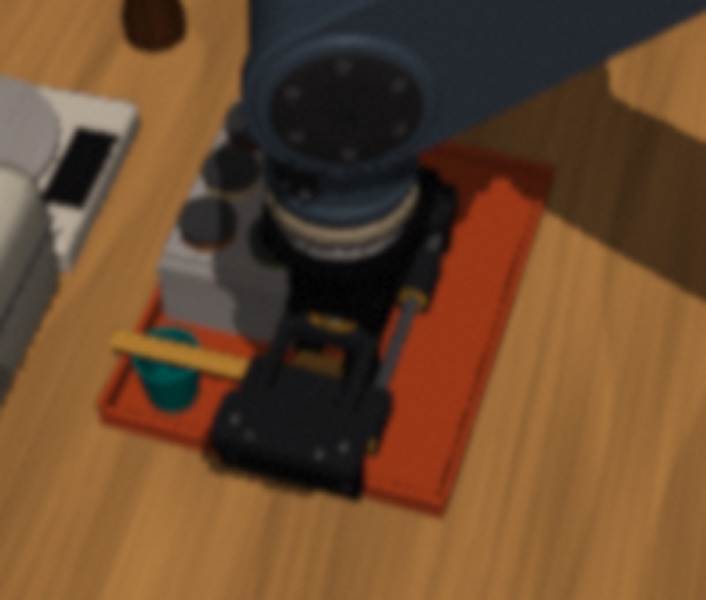

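```bash
python3 -m jog '-0.05 0 0 0 0 0 0; -0.1 0 0 0 0 0 0; -0.15 0 0 -4 0 0 0; -0.15 0 0.05 -8 0 0 0; -0.15 0.005 0.10 -12 0 0 0; -0.15 0.01 0.130 -12 0 0 0; -0.15 0.01 0.130 -12 0 0 0;-0.15 0.01 0.130 -12 0 0 0'
python3 - <<'E'
from h import *
s=read_state(); print(totray(s["position"][:2]),s["position"],s["tcp_rot"].round(3),s["opening"])
E
```

```text
time_s: 16.7
position: [0.5167, 0.1203, 0.0573]
tcp_rot: [[0.054, 0.976, 0.209], [0.999, -0.053, -0.011], [0.0, 0.209, -0.978]]
force: [-0.3, 0.3, 0.3]
opening: 0.021
[-0.07768778  0.07812057] [0.51672233 0.1202715  0.05728151] [[ 0.054  0.976  0.209]
 [ 0.999 -0.053 -0.011]
 [ 0.     0.209 -0.978]] 0.021354867960216656
```

```bash
python3 -m jog '0.004 0.0293 0.0062 0 0 0 0; 0.004 0.037 0.0079 0 0 0 0; 0.004 0.041 0.0087 0 0 0 0; 0.004 0.044 0.0094 0 0 0 0; 0.004 0.047 0.010 0 0 0 0; 0.004 0.049 0.0104 0 0 0 0;0.004 0.049 0.0104 0 0 0 0'
python3 - <<'E'
from h import *
s=read_state(); print(totray(s["position"][:2]),s["position"],s["force"]); look(12);
E
```

```text
time_s: 17.58
position: [0.559, 0.122, 0.0556]
tcp_rot: [[0.054, 0.98, 0.194], [0.999, -0.053, -0.011], [-0.001, 0.194, -0.981]]
force: [-10.9, 3.4, 6.9]
opening: 0.002
[-0.03554076  0.08215395] [0.55902731 0.12198279 0.05556824] [-10.92493563   3.38632962   6.9468105 ]
top caddy tray mm/deg [41.   3.5 -2.3] err 731.6 (2511, 2) L [-15.7  86.8] R [-22.2 -75.1] world L [0.5791 0.1255] R [ 0.5637 -0.0357]
side caddy tray mm/deg [44.3  6.6 -0.1] err 1143.0 (2036, 2) L [-15.6  87.7] R [-15.9 -74.3] world L [0.5792 0.1264] R [ 0.5701 -0.0353]
```

```bash
python3 -m jog '0 0.002 0.0004 0 0 0 0; 0 0.005 0.001 0 0 0 0; 0 0.005 0.001 0 0 0 0;0 0.005 0.001 0 0 0 0'
python3 - <<'E'
from h import *
s=read_state(); print(totray(s["position"][:2]),s["position"],s["force"]); look(13,("top",)); crop(13,"top",250,150,420,290)
E
```

```text
time_s: 18.18
position: [0.5609, 0.122, 0.0551]
tcp_rot: [[0.054, 0.981, 0.188], [0.999, -0.053, -0.011], [-0.001, 0.188, -0.982]]
force: [-15.1, 3.8, 11.7]
opening: 0.006
[-0.0336656   0.08225667] [0.56090529 0.12198232 0.05510613] [-15.13785216   3.82002845  11.65992337]
top caddy tray mm/deg [42.3  3.3 -3.3] err 795.4 (2468, 2) L [-13.   87.6] R [-22.2 -74.2] world L [0.5818 0.1262] R [ 0.5637 -0.0348]
```

View pics/top13z.png

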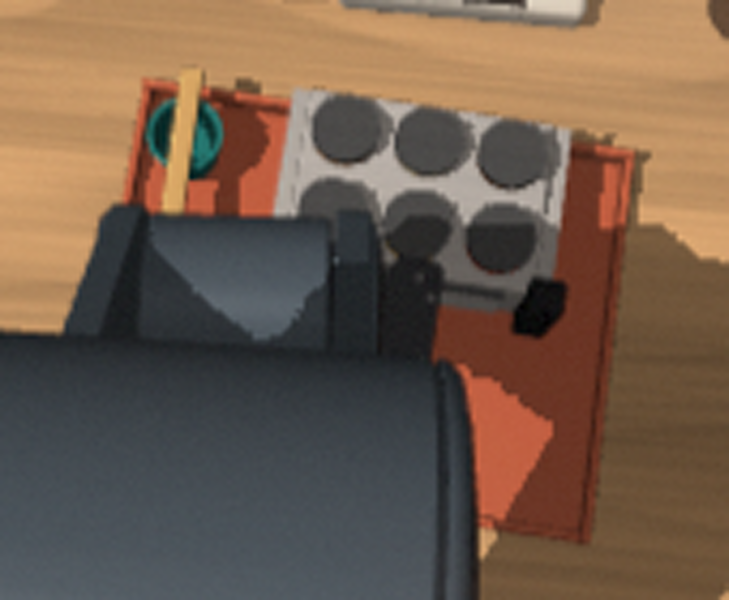

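```bash
cat >> h.py <<'E'
def back(c="top",P=None,d=None):
    if P is None: im,d=capture(c); P=cloud(c,d)
    Q=totray(P[...,:2])*1e3; m=(d>0)&(P[...,2]>.072)&(P[...,2]<.105)&(Q[...,0]<125)&(Q[...,0]>-10)
    ys=[];xs=[];zs=[]
    for y in range(-75,86,8):
        k=m&(abs(Q[...,1]-y)<4)
        if k.sum()>5:
            x=Q[k][:,0]; ys.append(y); xs.append(np.percentile(x,97)); zs.append(np.percentile(P[k][:,2],60))
    s,i=np.polyfit(ys,xs,1); print(c,"back edge mid %.1f slope %.2f deg"%(i,np.degrees(np.arctan(-s))),np.round(xs,0).astype(int).tolist(),"z",np.round(np.array(zs)*1e3).astype(int).tolist())
E
python3 - <<'E'
from h import *
for c in("top","side"): back(c,np.load(f"pics/{c}0P.npy"),np.load(f"pics/{c}0d.npy"))
back("top");back("side")
E
```

```text
top back edge mid 6.9 slope 0.85 deg [8, 8, 10, 7, 8, 5, 10, 7, 4, 5, 9, 6, 8, 8, 6, 3, 8, 7] z [73, 87, 88, 87, 88, 73, 74, 87, 88, 88, 87, 74, 73, 87, 88, 87, 88, 87]
side back edge mid 4.1 slope -0.38 deg [2, 5, 4, 5, 5, 2, 7, 4, 2, 4, 0, 3, 6, 7, 5] z [87, 86, 86, 85, 81, 87, 86, 86, 86, 80, 86, 86, 87, 87, 85]
top back edge mid 87.5 slope -10.36 deg [1, 92, 91, 90, 92, 90, 94, 95, 90, 91, 92, 89, 92, 96, 93, 92, 91, 90, 97, 97] z [89, 75, 87, 88, 87, 87, 84, 74, 87, 88, 88, 87, 87, 74, 87, 87, 88, 88, 87, 74]
side back edge mid 88.5 slope -3.77 deg [69, 88, 91, 93, 91, 87, 73, 89, 92, 93, 92, 88, 96, 86, 91, 93, 93, 90, 92] z [86, 86, 86, 86, 86, 84, 83, 86, 86, 86, 86, 84, 74, 86, 86, 86, 86, 85, 80]
```

```bash
python3 -m jog '0 -0.0293 -0.0062 0 0 0 0; -0.054 -0.0293 -0.0062 0 0 0 0; -0.108 -0.0293 -0.0062 0 0 0 0; -0.157 -0.0293 -0.0062 0 0 0 0; -0.157 -0.015 -0.0032 0 0 0 0; -0.157 -0.009 -0.0019 0 0 0 0; -0.157 -0.004 -0.001 0 0 0 0; -0.157 -0.001 0 0 0 0 0'; python3 -m jog '0 0.001 0 0 0 0 0;0 0.001 0 0 0 0 0'
python3 - <<'E'
from h import *
s=read_state(); print(totray(s["position"][:2]),s["position"],s["force"]); look(14,("side",))
E
```

```text
time_s: 19.32
position: [0.5527, -0.0321, 0.0546]
tcp_rot: [[0.051, 0.981, 0.188], [0.999, -0.051, -0.005], [0.004, 0.188, -0.982]]
force: [-20.3, -4.7, 13.8]
opening: 0.006
time_s: 19.58
position: [0.5527, -0.032, 0.0546]
tcp_rot: [[0.05, 0.981, 0.187], [0.999, -0.05, -0.005], [0.004, 0.187, -0.982]]
force: [-18.5, -5.6, 8.9]
opening: 0.006
[-0.03343056 -0.07196546] [ 0.55266544 -0.03201971  0.05462286] [-18.52318749  -5.61877845   8.90805552]
side caddy tray mm/deg [36.6  5.9 -1.2] err 739.6 (2619, 2) L [-21.7  88.1] R [-25.1 -73.9] world L [0.5731 0.1272] R [ 0.5609 -0.0344]
```

```bash
python3 -m jog '0 -0.0587 -0.0125 0 0 0 0; 0 -0.05 -0.06 4 0 0 0; 0 -0.04 -0.115 8 0 0 0.3; 0.06 -0.03 -0.14 12 0 0 0.6; 0.12 -0.03 -0.14 12 0 0 1; 0.18 -0.03 -0.14 12 0 0 1; 0.24 -0.03 -0.14 12 0 0 1; 0.30 -0.03 -0.14 12 0 0 1'
python3 - <<'E'
from h import *
s=read_state(); print(totray(s["position"][:2]),s["position"],s["tcp_rot"].round(3)); look(15,("top",)); back(); crop(15,"top",280,150,420,250)
E
```

```text
time_s: 20.62
position: [0.5201, 0.2707, 0.1876]
tcp_rot: [[0.052, 0.999, 0.001], [0.999, -0.052, -0.0], [-0.0, 0.001, -1.0]]
force: [1.7, 0.2, -0.1]
opening: 0.603
[-0.08262946  0.22849401] [0.52005117 0.27068928 0.18757652] [[ 0.052  0.999  0.001]
 [ 0.999 -0.052 -0.   ]
 [-0.     0.001 -1.   ]]
top caddy tray mm/deg [38.   4.5  0. ] err 365.4 (3043, 2) L [-22.   85.5] R [-22.  -76.5] world L [0.5727 0.1246] R [ 0.5639 -0.0372]
top back edge mid 82.8 slope 0.51 deg [3, 94, 92, 90, 92, 91, 94, 92, 89, 90, 92, 91, 85, 97, 93, 88, 91, 91, 88, 95, 1] z [88, 77, 87, 88, 88, 87, 84, 74, 86, 87, 88, 88, 87, 74, 86, 88, 88, 88, 87, 74, 87]
```

View pics/top15z.png

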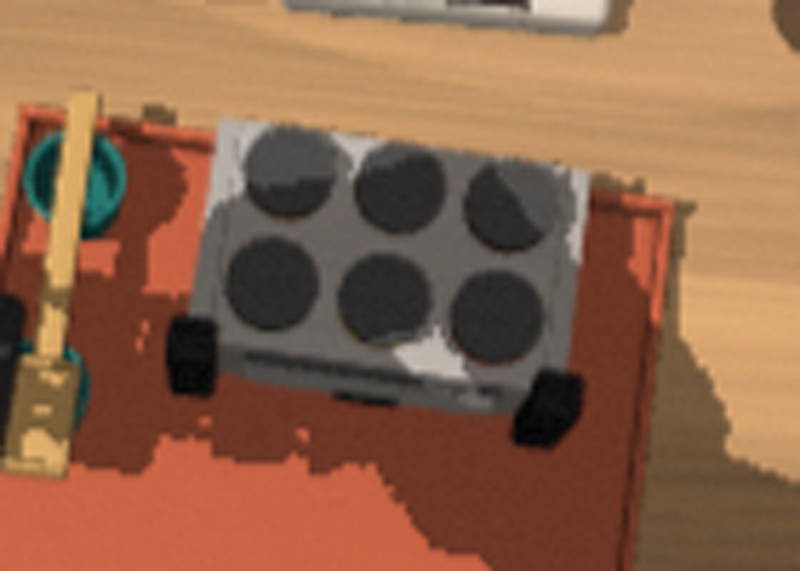

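```bash
python3 -m jog '0.06 -0.003 0 0 0 0 1; 0.120 -0.006 0 0 0 0 1; 0.120 -0.006 0.03 0 0 0 1; 0.120 -0.006 0.03 0 0 0 1'
python3 - <<'E'
from h import *
s=read_state(); print(s["position"],s["opening"],s["tcp_rot"].round(3))
print(row(s["position"],s["tcp_rot"],[.5208,.3985,.087],s["tcp_rot"]))
look(16,("side",)); crop(16,"side",230,120,430,290)
for l in spot_in("canister","side"): print(l["centre"],l["score"])
E
```

```text
time_s: 21.22
position: [0.5185, 0.3872, 0.1548]
tcp_rot: [[0.052, 0.999, -0.006], [0.999, -0.052, -0.004], [-0.004, -0.005, -1.0]]
force: [-0.5, -0.2, 0.4]
opening: 0.994
[0.51850224 0.38718477 0.15482983] 0.9942003387081613 [[ 0.052  0.999 -0.006]
 [ 0.999 -0.052 -0.004]
 [-0.004 -0.005 -1.   ]]
(array([0.0117, 0.0021, 0.0678]), array([0., 0., 0.]))
side caddy tray mm/deg [ -4.  -14.7  -2.8] err 4736.9 (43, 2) L [-60.1  69.1] R [-67.9 -92.8] world L [0.5338 0.1103] R [ 0.5171 -0.0509]
[0.5052, 0.4181, 0.0471] 0.93
[0.5827, 0.4966, 0.0643] 0.9
[0.6746, 0.2017, 0.0358] 0.72
[0.5774, -0.01, 0.0335] 0.28
```

View pics/side16.png

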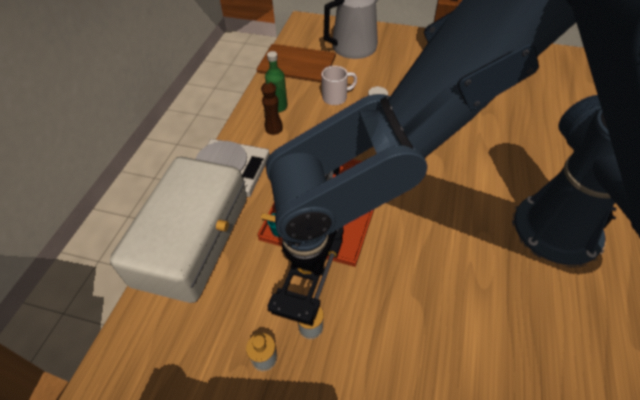

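```bash
python3 -m jog '0.0115 0.002 0 0 0 0 1; 0.0115 0.002 0.035 0 0 0 0.8; 0.0115 0.002 0.0665 0 0 0 0.7; 0.0115 0.002 0.0665 0 0 0 0.7'
python3 - <<'E'
from h import *
s=read_state(); print(s["position"],s["opening"],s["force"])
for c in("top","side"):
    im,d=capture(c); cv2.imwrite(f"pics/{c}17.png",im[:,:,::-1])
crop(17,"side",250,260,350,360); crop(17,"top",140,160,260,260)
E
```

```text
time_s: 21.82
position: [0.5235, 0.3976, 0.0892]
tcp_rot: [[0.056, 0.998, -0.004], [0.998, -0.056, -0.002], [-0.002, -0.003, -1.0]]
force: [-0.2, 1.0, -0.4]
opening: 0.754
[0.52346001 0.39761274 0.08922796] 0.754072272443226 [-0.23095756  1.01811292 -0.3810547 ]
```

View pics/side17z.png

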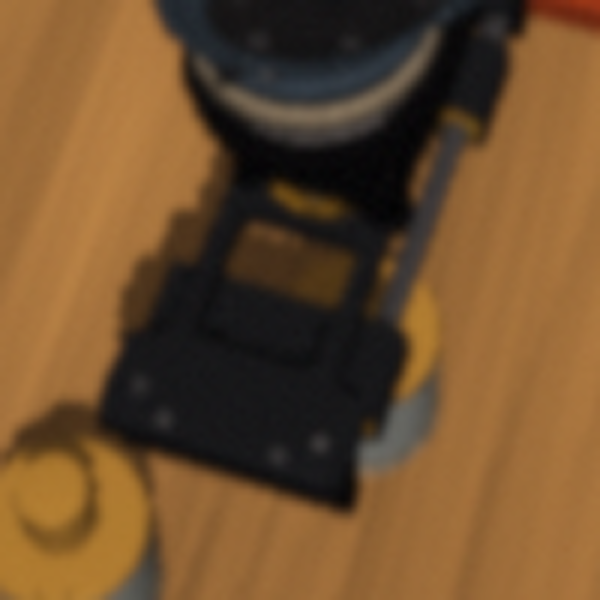

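View pics/top17z.png

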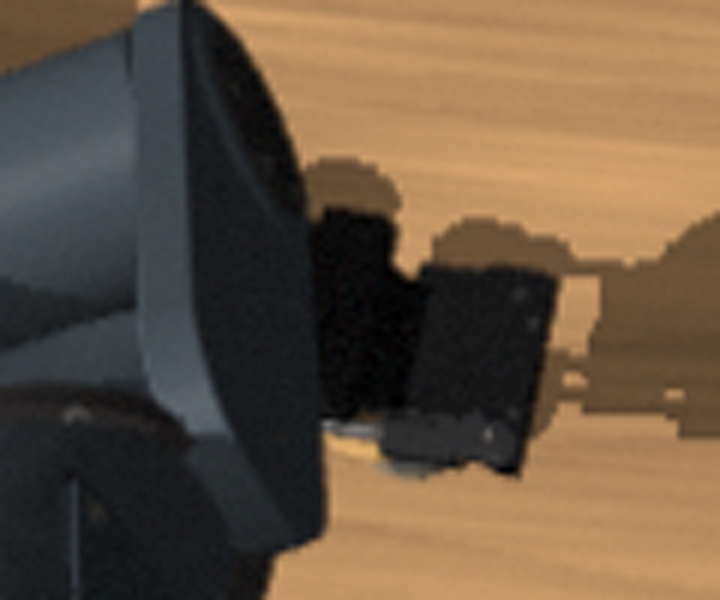

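```bash
python3 -m jog '0 -0.0025 0.0015 0 0 0 0.4; 0 -0.0025 0.0015 0 0 0 0; 0 -0.0025 0.0015 0 0 0 0; 0 -0.0025 0.0015 0 0 0 0;0 -0.0025 0.0015 0 0 0 0;0 -0.0025 0.0015 0 0 0 0'
```

```text
time_s: 22.68
position: [0.5219, 0.3984, 0.0893]
tcp_rot: [[0.055, 0.999, 0.0], [0.999, -0.055, -0.0], [-0.0, 0.0, -1.0]]
force: [-0.6, -0.3, 0.4]
opening: 0.263
```

```bash
python3 -m jog '0 0 -0.03 0 0 0 0; 0 0 -0.08 0 0 0 0; 0 0 -0.125 0 0 0 0; 0 0 -0.125 0 0 0 0'
python3 - <<'E'
from h import *
s=read_state(); print(s["position"],s["opening"],s["force"])
g=goal(-.079,0,.215); print(g[0],row(s["position"],s["tcp_rot"],*g))
E
```

```text
time_s: 23.18
position: [0.5241, 0.3999, 0.2186]
tcp_rot: [[0.054, 0.998, 0.008], [0.999, -0.055, 0.004], [0.005, 0.008, -1.0]]
force: [0.4, -0.1, -1.0]
opening: 0.267
[0.52409984 0.3998622  0.21856203] 0.26735033833886945 [ 0.3912223  -0.10350913 -0.97278594]
[0.51111936 0.04234106 0.215     ] (array([-0.3577,  0.0065,  0.0019]), array([ 0.45, -0.28,  0.03]))
```

```bash
python3 -m jog '-0.04 0.001 0 0 0 0 0; -0.095 0.002 0 0 0 0 0; -0.15 0.003 0 0 0 0 0; -0.205 0.004 0 0 0 0 0; -0.26 0.006 0 0 0 0 0; -0.31 0.007 0 0 0 0 0; -0.356 0.008 0 0 0 0 0; -0.356 0.008 0 0 0 0 0'
python3 - <<'E'
from h import *
s=read_state(); print(totray(s["position"][:2]),s["position"],s["opening"],s["force"])
look(18,("side",)); crop(18,"side",230,120,430,290)
E
```

```text
time_s: 24.18
position: [0.5095, 0.0399, 0.2128]
tcp_rot: [[0.06, 0.998, -0.003], [0.998, -0.06, -0.0], [-0.0, -0.003, -1.0]]
force: [-0.0, 0.3, -0.7]
opening: 0.266
[-0.08049404 -0.00257549] [0.50948605 0.03985156 0.21281664] 0.26552120157489606 [-0.02089699  0.29725985 -0.73019011]
side caddy tray mm/deg [36.6  5.7 -1.5] err 520.3 (2885, 2) L [-21.3  88.2] R [-25.5 -73.8] world L [0.5735 0.1272] R [ 0.5605 -0.0342]
```

View pics/side18z.png

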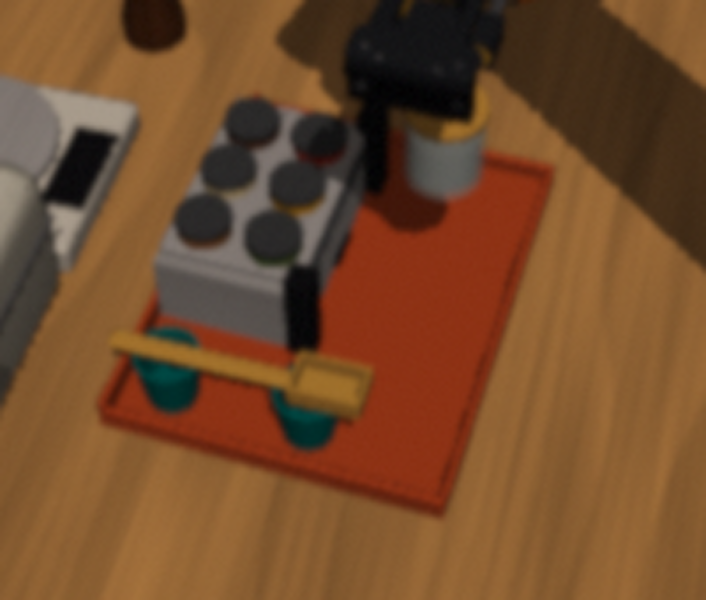

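```bash
python3 -m jog '0 0 0.04 0 0 0 0; 0 0 0.08 0 0 0 0; 0 0 0.105 0 0 0 0; 0 0 0.112 0 0 0 0; 0 0 0.115 0 0 0 0;0 0 0.1165 0 0 0 0; 0 0 0.1165 0 0 0 0'
```

```text
time_s: 25.1
position: [0.5109, 0.0427, 0.0985]
tcp_rot: [[0.054, 0.999, 0.002], [0.999, -0.054, -0.0], [-0.0, 0.002, -1.0]]
force: [-0.4, -0.1, -1.6]
opening: 0.265
```

```bash
python3 -m jog '0 0 0.0015 0 0 0 0; 0 0 0.003 0 0 0 0; 0 0 0.003 0 0 0 0'; python3 -m jog '0 0 0.0012 0 0 0 0; 0 0 0.0012 0 0 0 0'
```

```text
time_s: 25.48
position: [0.5108, 0.0424, 0.0952]
tcp_rot: [[0.055, 0.999, 0.001], [0.999, -0.055, -0.0], [-0.0, 0.001, -1.0]]
force: [-0.5, -0.8, 3.3]
opening: 0.266
time_s: 25.72
position: [0.5108, 0.0423, 0.0952]
tcp_rot: [[0.054, 0.999, 0.002], [0.999, -0.054, -0.001], [-0.001, 0.002, -1.0]]
force: [-2.2, -1.2, 12.9]
opening: 0.266
```

```bash
python3 -m jog '0 0 -0.0008 0 0 0 0; 0 0 -0.0008 0 0 0 0.4; 0 0 -0.0008 0 0 0 0.6; 0 0 -0.0008 0 0 0 0.6; 0 0 -0.0008 0 0 0 0.6; 0 0 -0.04 0 0 0 0.6; 0 0 -0.09 0 0 0 0.6; 0 0 -0.14 0 0 0 0.6'; python3 -m jog '0 0 0 0 0 0 0.6; 0 -0.06 0 0 0 0 0.6; 0.05 -0.08 -0.04 0 0 0 0.6; 0.11 -0.08 -0.08 0 0 0 0.6; 0.17 -0.08 -0.12 0 0 0 0.6; 0.23 -0.08 -0.15 0 0 0 0.6; 0.29 -0.08 -0.18 0 0 0 0.6; 0.35 -0.08 -0.18 0 0 0 0.6'
python3 - <<'E'
from h import *
s=read_state(); print(s["position"],s["opening"],s["force"])
look(19); crop(19,"top",250,150,420,290); crop(19,"side",230,120,430,290)
for c in("top","side"):
  for l in("canister","eggcup_a","scoop","amber_jar"):
    for k in spot_in(l,c): print(c,l,np.round(k["centre"],3),np.round(totray(k["centre"][:2]),3),round(k["score"],2))
E
```

```text
time_s: 26.72
position: [0.51, 0.0427, 0.2346]
tcp_rot: [[0.055, 0.999, -0.001], [0.999, -0.055, 0.0], [0.0, -0.001, -1.0]]
force: [0.5, 0.2, 0.3]
opening: 0.6
time_s: 27.72
position: [0.4484, 0.371, 0.4097]
tcp_rot: [[0.055, 0.998, 0.002], [0.998, -0.055, 0.0], [0.0, 0.002, -1.0]]
force: [0.1, 0.7, -0.0]
opening: 0.604
[0.44838929 0.37095143 0.40967901] 0.6043817300492632 [ 0.12009681  0.70876641 -0.01996804]
top caddy tray mm/deg [37.9  4.5 -0.1] err 354.5 (3044, 2) L [-22.   85.6] R [-22.3 -76.4] world L [0.5728 0.1247] R [ 0.5636 -0.0371]
side caddy tray mm/deg [38.2  5.5 -3.2] err 683.4 (2444, 2) L [-17.3  89.7] R [-26.2 -72.1] world L [0.5777 0.1285] R [ 0.5599 -0.0326]
top canister [0.588 0.474 0.066] [-0.025  0.435] 0.84
top canister [0.505 0.04  0.073] [-0.085 -0.002] 0.64
top eggcup_a [0.662 0.18  0.044] [0.064 0.146] 0.6
top scoop [0.576 0.184 0.061] [-0.022  0.145] 0.88
top amber_jar [ 0.512 -0.293  0.087] [-0.06  -0.335] 0.61
side canister [0.58  0.496 0.065] [-0.035  0.457] 0.6
side canister [0.524 0.061 0.071] [-0.068  0.019] 0.5
side eggcup_a [0.662 0.196 0.038] [0.063 0.161] 0.62
side scoop [0.64  0.192 0.053] [0.042 0.156] 0.56
side amber_jar [0.638 0.063 0.076] [0.047 0.028] 0.37
```

View pics/top19z.png

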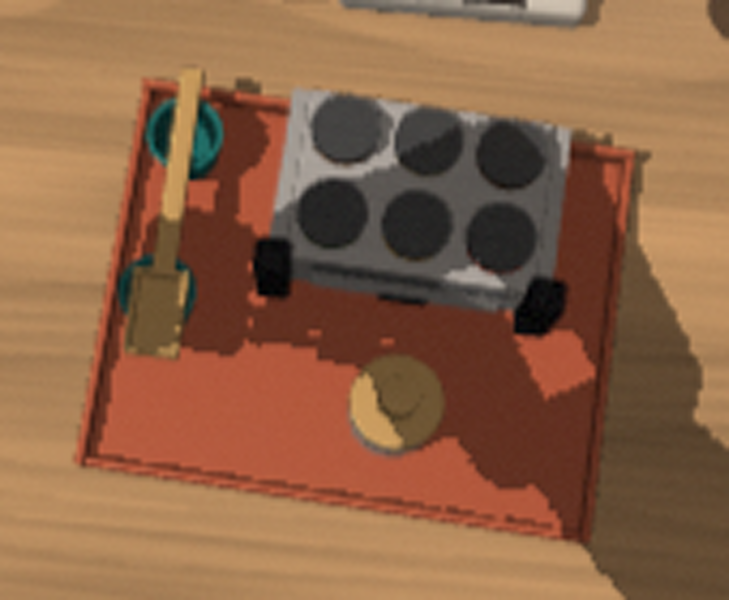

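View pics/side19z.png

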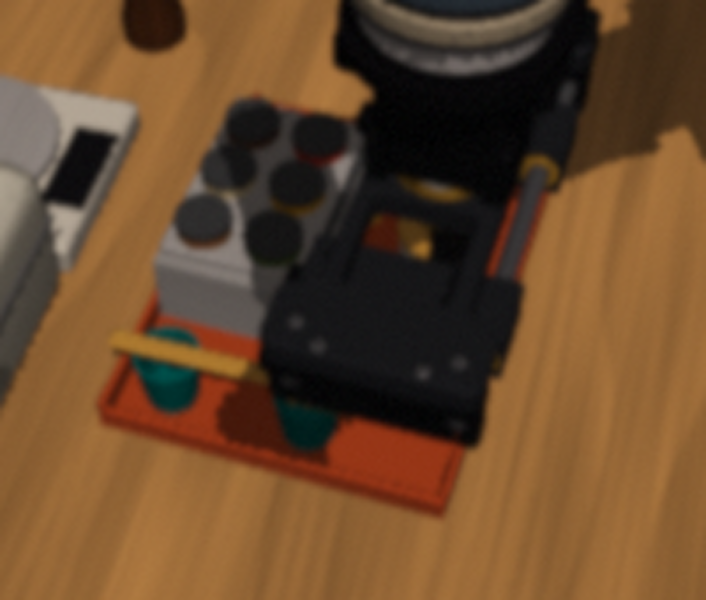

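```bash
python3 -m jog '0.06 -0.02 0 0 0 0 0.6; 0.12 -0.06 0 0 0 0 0.6; 0.17 -0.1 0 0 0 0 0.6; 0.22 -0.15 0 0 0 0 0.6; 0.22 -0.2 0 0 0 0 0.6;0.22 -0.2 0 0 0 0 0.6'
cat > ov.py <<'E'
from h import *
import sys
tag=sys.argv[1]
if len(sys.argv)<3: look(tag)
def W(x,y,z): return np.r_[toworld([x/1e3,y/1e3]),z/1e3]
for c,(x0,y0,x1,y1) in(("top",(255,155,415,285)),("side",(250,130,410,270))):
    im=cv2.imread(f"pics/{c}{tag}.png")[y0:y1,x0:x1]; s=4; im=cv2.resize(im,None,fx=s,fy=s,interpolation=cv2.INTER_CUBIC)
    def L(a,b,col):
        p=[tuple(int(v) for v in np.round((proj(c,W(*q))-[x0,y0]+.5)*s)) for q in(a,b)]; cv2.line(im,*p,col,1,cv2.LINE_AA)
    for x,z in((100,26),(106,26)): L((x,-122,z),(x,182,z),(255,0,255))
    yc=4.5; b=(255,255,0)
    for z in(6,88):
        L((100,yc-92,z),(100,yc+92,z),b); L((-6,yc+92,z),(100,yc+92,z),b); L((-6,yc-92,z),(100,yc-92,z),b)
        for sg in(1,-1): L((-20,yc+70*sg,z),(-20,yc+92*sg,z),(0,255,0))
    L((100,yc+92,6),(100,yc+92,88),b)
    cv2.imwrite(f"pics/{c}{tag}o.png",im)
E
python3 ov.py 20
```

```text
time_s: 28.98
position: [0.2564, 0.6004, 0.4091]
tcp_rot: [[0.05, 0.999, -0.002], [0.999, -0.05, -0.0], [-0.0, -0.002, -1.0]]
force: [0.2, 0.1, 0.3]
opening: 0.6
top caddy tray mm/deg [38.1  4.6 -0. ] err 367.0 (3039, 2) L [-21.9  85.6] R [-22.  -76.4] world L [0.5728 0.1247] R [ 0.5639 -0.0371]
side caddy tray mm/deg [36.2  5.3 -1.4] err 543.7 (2897, 2) L [-21.8  87.7] R [-25.8 -74.2] world L [0.573  0.1268] R [ 0.5602 -0.0347]
```

View pics/top20o.png

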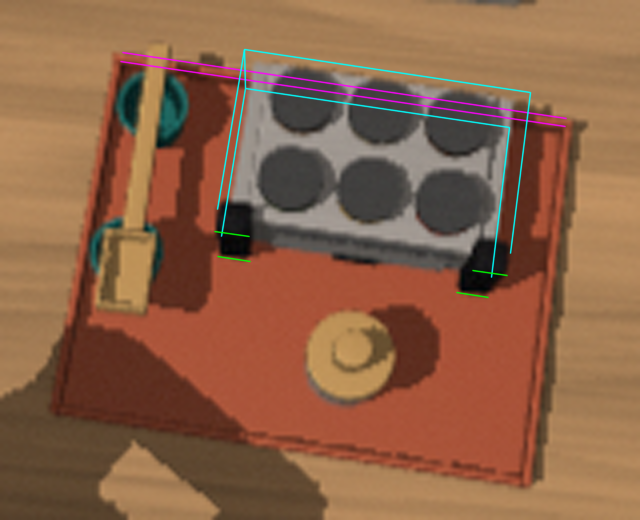

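View pics/side20o.png

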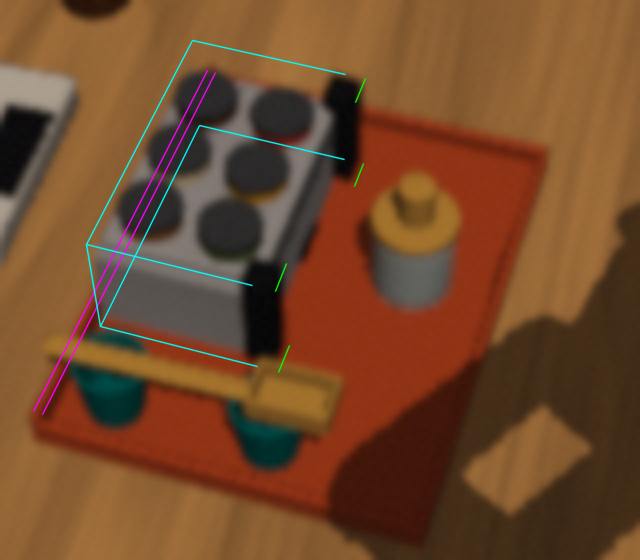

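Run:
```python
import cv2
a=cv2.imread("pics/side20.png")[175:245,255:325]; b=cv2.imread("pics/top20.png")[160:200,300:400]
cv2.imwrite("pics/q1.png",cv2.resize(a,None,fx=8,fy=8,interpolation=cv2.INTER_CUBIC)); cv2.imwrite("pics/q2.png",cv2.resize(b,None,fx=8,fy=8,interpolation=cv2.INTER_CUBIC))
```

```text
(no output)
```

View pics/q1.png

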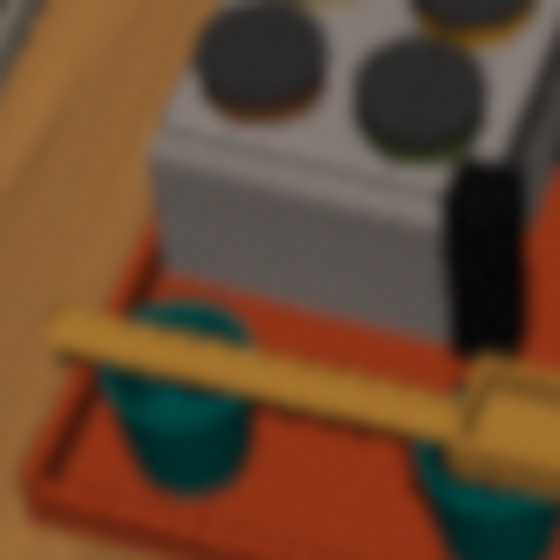

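View pics/q2.png

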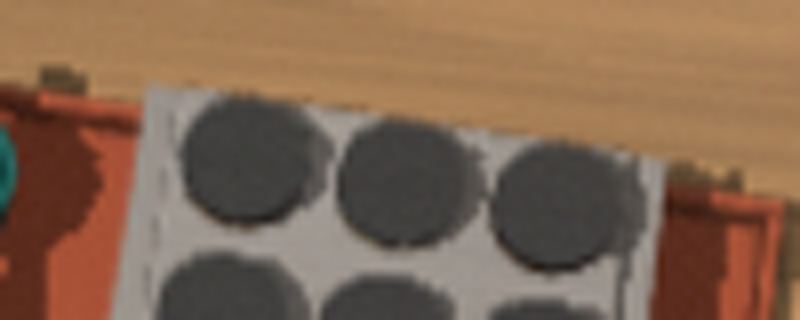

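Run:
```python
from h import *
c="top"; i=camera_info(c)
def W(x,y,z): return np.r_[toworld([x/1e3,y/1e3]),z/1e3]
print("cam",-i["R"].T@i["t"])
im=cv2.imread("pics/top20.png").astype(float)
# measured rim outer edge/back caddy edge via saturation + B channel along columns
def edge(u,cond,v0,v1):
    col=cond[v0:v1,u]; 
    return v0+np.argmax(col)
hsv=cv2.cvtColor(im.astype(np.uint8),cv2.COLOR_BGR2HSV); S=cv2.GaussianBlur(hsv[...,1].astype(float),(1,1),0)
# caddy back edge: wood (S high) -> steel (S low), subpixel at S mid
us=[];vs=[]
for u in range(320,382):
    s=S[164:192,u]; lo=s.min(); hi=np.median(s[:4]); t=(hi+lo)/2+10
    k=np.argmax(s<t); 
    if k>0: us.append(u); vs.append(164+k-1+(s[k-1]-t)/(s[k-1]-s[k]))
r=cv2.fitLine(np.c_[us,vs].astype(np.float32),cv2.DIST_HUBER,0,.01,.01).ravel(); m=r[1]/r[0]; f=lambda u:r[3]+m*(u-r[2])
print("measured v at 320,350,380",f(320),f(350),f(380), "resid",np.std(np.array(vs)-f(np.array(us))))
# rim outer edge: wood->terracotta, by hue
H=hsv[...,0].astype(int); ter=((H<8)|(H>174))&(hsv[...,1]>130)
ru=[];rv=[]
for u in list(range(300,317))+list(range(386,398)):
    w=np.where(ter[160:200,u])[0]
    if len(w): ru.append(u); rv.append(160+w[0]-.5)
p=[proj(c,W(106,y,26)) for y in(-110,182)]; mm=(p[1][1]-p[0][1])/(p[1][0]-p[0][0])
for u,v in zip(ru,rv): pass
res=np.array(rv)-(p[0][1]+mm*(np.array(ru)-p[0][0])); print("rim resid left",np.median(res[:17]),"right",np.median(res[17:]))
for h in(70,78,82,88):
    for a in(0,):
        A=proj(c,W(100,96.5,h));B=proj(c,W(100,-87.5,h)); k=(B[1]-A[1])/(B[0]-A[0]); print(h,A,B,[round(A[1]+k*(u-A[0]),2) for u in(320,350,380)])
A=proj(c,W(99,0,70))-proj(c,W(100,0,70)); print("px per mm",A)
```

```text
cam [0.3765162  0.0872165  1.03463467]
measured v at 320,350,380 170.1753 174.52753 178.87976 resid 0.19524739574007763
rim resid left 1.3449917197249306 right 0.9921695700976443
70 [315.50089973 169.09451173] [385.73654979 179.46512149] [np.float64(169.76), np.float64(174.19), np.float64(178.62)]
78 [315.47058817 168.11120268] [386.25517736 178.55722948] [np.float64(168.78), np.float64(173.21), np.float64(177.63)]
82 [315.45525498 167.61379305] [386.51754411 178.09793905] [np.float64(168.28), np.float64(172.71), np.float64(177.14)]
88 [315.43202951 166.86035766] [386.91497825 177.40220419] [np.float64(167.53), np.float64(171.96), np.float64(176.38)]
px per mm [-0.05176564  0.36432502]
```

```bash
python3 -c "
from rig import *
print(hand_in(), read_state()['time_s'])"
```

```text
the job is handed in; nothing more can be done
the job is handed in; nothing more can be done
```

The caddy now sits with its back along the tray's back rim, and the clear canister stands upright on the tray floor in the space in front of it. I handed in at about 29 s on the clock.

**Caddy:** I nudged the left and right posts in turn with the closed fingertips and kept off the flap. The largest slew I measured between nudges was about 9°. The last push on the right post stalled at about 20 N, and the fingertips stopped at the same depth on both posts to within about 0.5 mm.

**Canister:** There were two look-alikes, and I took the one farther to the robot's right, at about y = 0.40 m. I lifted it by its knob and set it down at about tray x = -80 mm, y = 0. The last pictures show it upright and clear of the rim and the caddy.

**Last checks:**
- **Squareness:** The top view shows the caddy's back edge parallel to the rim to about 0.1°.
- **Disagreement:** The fitted position read 38 mm against 40 mm for home, and the rim itself read about 3 mm off the same way, so I took the 2 mm as camera bias. The side camera's fit gave -1.4° of skew; I trusted the clear top view and the contact forces instead.
- **Left alone:** The egg cups, scoop and amber jar showed no shift in the later images. The final networks picked out the amber jar properly only in the top view.

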